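# Open the press-and-turn canister on the bench

## Robot

A 7-joint arm with a two-finger parallel gripper is mounted at the origin on the work surface. World frame = base frame: x ahead of the robot, y to its left, z up, the work surface at z = 0. Lengths are in m, angles in rad, forces in N, time in s.
With the tool pointing down it reaches from about 0.4 to 0.875 m from the base axis. Payload 19.3 kg.
Tool frame: the origin (TCP) lies between the finger pads; the fingertips stand 19 mm ahead of it and the grasp point (between the pads) is the TCP; z points along the fingers, y is the direction in which the jaws open and shut (so a half turn about z gives the same grasp; the last joint's range is limited). The gripper opens to 85 mm and grips with 20 to 120 N. Pads are 22 mm wide; open, the fingers measure 114 mm over their backs; the gripper's body (76 mm by 85 mm) begins 54 mm behind the grasp point. The pads swing forward as they close: fully open they stand 13 mm farther back than shut.
Start: joints at [-1.415, 0.521, -0.036, 1.599, 0.021, 1.021, -0.113], TCP at [0.14, 0.609, 0.25] pointing down, gripper open.
Joint ranges: [-2.91, 2.91], [-0.3, 2.13], [-1.5, 1.42], [0.17, 2.43], [-1.26, 4.41], [0.16, 1.93], [-2.52, 2.52]. Speed limits (rad/s): [1.89, 1.89, 2.39, 2.39, 3.01, 3.01, 3.01].

## Interface

Orientations are given as [roll, pitch, yaw] about the fixed x, y, z axes, in that order (R = Rz(yaw) Ry(pitch) Rx(roll)).
In Python, from workcell import status, imaging, bot gives the robot as it stands.
- The arm moves only by the shell command python3 -m handwheel 'ROWS' [FORCE]. ROWS is JSON, a list of rows, each an object with "offset": the shift along the tool's x, y, z in mm, a list of three; "rot": the turn, a rotation vector about the tool's x, y, z in degrees, a list of three; "claw": the opening, from -1 (shut) to 1 (fully open). A call has 1 to 12 rows; each row shifts and turns the commanded pose from where the row before left it, along the tool's axes as they then stand; what a row does not reach is not made up. A row lasts 1/10 s, in which the tool goes at most 50 mm and 8.59 degrees, less where a joint would pass 70% of its speed; a pose out of reach is approached as far as the arm can. A call is refused whole if a number of a shift passes 50 or a number of a turn 8.59, either way. A call with a gripper value outside its range is refused whole. The fingers move at their own pace and stop on an object; FORCE is the grip in N (left out, the last holds). Time passes only in rows, so rows that do not move let the fingers close. It gives the time, the measured TCP pose, the force and the opening at its end, in the units of the state.
- status.observe(): the state, without advancing time (a new reading comes with each control period).
- imaging.grab_frame(name): name is "side" or "top"; returns a dict with "color" (384x512x3 uint8, red, green, blue), "range_z" (384x512 float32, m along the optical axis (not along the pixel's ray), 0 where there is no reading), "fx", "fy", "cx", "cy" (pixels), "distortion" ([k1, k2, p1, p2, k3] as OpenCV has them; the pictures are not rectified), "camera_from_world" (4x4, takes a point from world to camera coordinates). Camera axes: x right, y down, z forward; pixel columns grow to the right and rows downward; lengths in m; the calibration is good to about 2 mm. A picture is of the moment at which its call begins.
- bot.job_done(): hands the job in, once; it reports no verdict.
Trained networks look in the newest picture that a camera, given by its name, has taken for a name from the list of things; names that differ only in an ending like _2 or _b are one class to them, and where a whole thing is asked for, a point or a joint stands for the part that bears it (a point fixed in the world has none). Each returns a list of dicts, best first, with "conf" (0 to 1); they miss things now and then, are a little off and sometimes report something else, mostly with a low value. They report only what shows in the picture. A call takes as long as a camera call. They do not tell look-alikes from the thing itself.
- imaging.regions_of(thing, camera): "region" (384x512 bool, what is visible of it) and "box" ([centre column, centre row, width, height] in pixels, round what is visible of it).
- imaging.mark_of(thing, camera): "uv" ([column, row] in pixels: a listed point, or the origin of a listed thing).
The state is a dict: "clock": time; "qpos": joint angles; "qd": joint speeds; "joint_efforts": joint torques, N m; "position": TCP position; "tool_rot": TCP orientation; "force": force on the tool from outside, world axes, zero at the start; "moment": the same for the moment, N m; "grip_width": finger opening in m.
Only numpy, scipy, OpenCV 4.12 (cv2) and the standard library are available. Lean on these libraries where they do the work, as an engineer would, in place of code of your own. Each camera call takes 0.05 s, during which the arm holds its last target.

## Task

Open the metal canister in the tilted blue stand: press its red safety cap down against the spring, turn it anticlockwise to unlock it, and draw it off. Set the cap down upright inside the yellow tray without dropping it, let go, and leave the other things on the bench where they are.

Things in the scene. Friction and masses are not known exactly. Their poses are not given: they have to be found in the camera images.
- stand: Heavy blue steel stand, fixed, foot 190 x 120 mm, origin under the foot's centre. Its bracket holds a bare aluminium canister with a white and red band (80 mm diameter, 150 mm long, neck 49 mm diameter), leaning 30 degrees from vertical towards the stand's -x side, roughly at the robot. The canister cannot move.
- mouth (a point): Centre of the canister's neck rim, hidden under the cap, 30 mm towards -x and 164 mm above the stand's origin. Its z axis is the canister's axis, out of the mouth. Its x axis is where the cap's bar points when locked. The cap must turn 70 degrees anticlockwise as seen looking onto its top (positive about z), to a firm stop, to come free; it cannot turn the other way.
- cap: Red safety cap, loose, 70 to 140 g, 56 mm tall, z up its axis, origin at the centre of its lower rim. Round skirt 59 mm wide, flat top 30 mm above the origin, a straight grip bar across it. Closed, the origin is 12 mm below the mouth and x lies along the mouth's x. The cap stands flat on its skirt (a steel cross-key hides inside). It draws off straight along the axis, clear of the neck after 15 mm.
- cap_top (a point): Centre of the cap's flat round top, 30 mm above the cap's origin, at the foot of the grip bar; axes as the cap's. The bar is 44 mm long along x, 12 mm thick along y and rises 26 mm from here; a white dash on it marks the +x end. Fingertips closed on the bar can rest on the flat top beside it to push.
- follower (a joint): Hidden spring plate that pushes the cap outwards: m the cap is pressed in, 0 when closed. 7 N at 0 and 0.7 N more per mm. The cap is locked until pressed in 7 mm (12 N); bottom is 12 mm (15.5 N). Hold it 8 to 11 mm in while turning. Eased at the turned stop, the plate follows the cap out to -0.006.
- cap_tray_in (a point): Centre of the inner floor of the yellow tray, 4 mm above the bench. The tray is fixed, 130 x 130 mm outside, 122 x 122 mm inside, rim 20 mm above the bench; z up. It may be left or right of the stand; a dark steel dish of bolts, same size, is on the other side.
- spare_bottle: Bystander: white bottle with a blue cap, 64 mm diameter, 150 mm tall, origin under its centre.
- tin: Bystander: green tin, 70 mm diameter, 85 mm tall, origin under its centre.
- screwdriver: Bystander: screwdriver with a red handle, 200 mm long, 26 mm thick, lying along its x axis, origin at its middle on the bench.
- wrench: Bystander: steel wrench, 180 mm long, lying along its x axis, origin at its middle on the bench.
- oil_can: Bystander: copper oil can, 60 mm diameter, spout 140 mm high, origin under its centre.
- wood_block: Bystander: wooden block 60 x 100 x 35 mm, origin under its centre.
Things that resemble listed ones, but are neither listed nor needed, are in the scene too. There is more than one size of the cap; the one meant has the size given above.

How it is judged:
By the outcome, as a careful person would: the job done as asked, in the order asked, and still so for the second after the job is handed in, with the robot touching nothing.
It also fails if it takes over 45 s, if anything falls off the work surface, if the arm or the gripper's body presses on something with over 40 N, if the wrist force passes 120 N, or if a joint passes its speed limit or range.

## Working session

There is one attempt and no reset: what is moved stays moved. The work goes in short steps, Python scripts to look and compute and a shell command to move; the robot and the scene stay as the last step left them, time stands still between calls to the robot, and variables do not carry over. Pictures are saved under pics/ and viewed, and the job is handed in when it is done.

```bash
ls; mkdir -p pics; python3 - <<'E'
from workcell import status, imaging, bot
import cv2
s=status.observe(); print(s)
for n in ("side","top"):
    f=imaging.grab_frame(n); cv2.imwrite(f"pics/{n}0.png",f["color"][...,::-1]); print(n,f["fx"],f["fy"],f["cx"],f["cy"],f["distortion"],f["camera_from_world"])
E
```

```text
pics
{'clock': 0.0, 'qpos': array([-1.41516926,  0.52200788, -0.03633345,  1.60002165,  0.02120974,
        1.0210857 , -0.1127902 ]), 'qd': array([ 9.88061032e-05, -9.97168905e-04,  1.19002431e-03, -4.97422782e-04,
        9.76170017e-05, -1.43820024e-03,  6.08598578e-04]), 'joint_efforts': array([ 1.26791238e-03, -9.27117777e+01,  1.98010191e+00, -3.69937348e+01,
        1.78573496e-02,  8.04349518e-03,  3.06555626e-05]), 'position': array([0.13990748, 0.60880981, 0.24972459]), 'tool_rot': array([-3.14045871e+00,  8.65838788e-05,  2.91577605e+00]), 'force': array([0.344839  , 0.77594322, 0.32305127]), 'moment': array([ 0.01049281, -0.00662343,  0.03192411]), 'grip_width': 0.08545785694045047}
side 430.18730464934924 430.18730464934924 259.18654912118757 187.17251524183513 [-0.09621138  0.          0.          0.          0.        ] [[ 0.88154221 -0.47200134 -0.00990285 -0.42009021]
 [-0.32342097 -0.58849684 -0.74099281  0.32634096]
 [ 0.3439218   0.65641923 -0.67143993  0.95593816]
 [ 0.          0.          0.          1.        ]]
top 374.15504929692105 374.15504929692105 254.03030956733815 193.50260709708027 [-0.08086602  0.          0.          0.          0.        ] [[ 0.01754632 -0.99980672  0.00886845  0.04713797]
 [-0.98522273 -0.01880046 -0.17024309  0.54980019]
 [ 0.17037691 -0.00575025 -0.98536219  1.07443773]
 [ 0.          0.          0.          1.        ]]
```

View pics/side0.png

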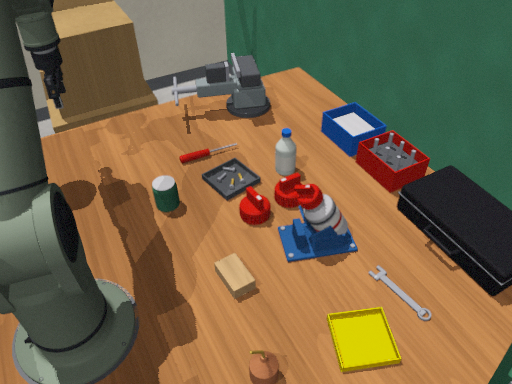

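View pics/top0.png

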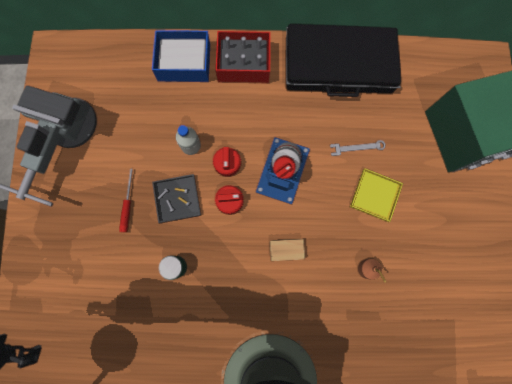

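Side view: stand with the capped canister near (318,225), look-alike caps on the bench at (255,207) and (288,190), and the yellow tray at (363,340). Top view: stand (283,170), canister cap (285,167), tray (377,195), loose caps (227,161) and (229,200).

```bash
cat > h.py <<'E'
from workcell import status, imaging, bot
import numpy as np, cv2
from scipy.spatial.transform import Rotation as R
def K(f): return np.array([[f["fx"],0,f["cx"]],[0,f["fy"],f["cy"]],[0,0,1]])
def world(f,uv,z=None):
    uv=np.asarray(uv,float).reshape(-1,2)
    n=cv2.undistortPoints(uv.reshape(-1,1,2),K(f),np.array(f["distortion"])).reshape(-1,2)
    T=np.linalg.inv(f["camera_from_world"])
    d=np.c_[n,np.ones(len(n))]
    if z is None:
        i=np.round(uv).astype(int); zz=f["range_z"][i[:,1],i[:,0]]
        p=d*zz[:,None]; w=p@T[:3,:3].T+T[:3,3]; w[zz==0]=np.nan; return w
    d=d@T[:3,:3].T; o=T[:3,3]
    return o+d*((z-o[2])/d[:,2])[:,None]
def proj(f,P):
    M=np.array(f["camera_from_world"]); r,_=cv2.Rodrigues(M[:3,:3])
    return cv2.projectPoints(np.asarray(P,float).reshape(-1,1,3),r,M[:3,3],K(f),np.array(f["distortion"]))[0].reshape(-1,2)
def cloud(f,mask):
    v,u=np.nonzero(mask); w=world(f,np.c_[u,v]); return w[~np.isnan(w[:,0])],np.c_[u,v][~np.isnan(w[:,0])]
E
python3 - <<'E'
from h import *
for n in ("side","top"):
    f=imaging.grab_frame(n); np.save(f"f_{n}.npy",f,allow_pickle=True)
    for t in ("stand","cap_top","cap","mouth","cap_tray_in"):
        for d in imaging.mark_of(t,n)[:4]:
            z={"stand":0,"cap_tray_in":.004,"mouth":.164,"cap_top":None,"cap":None}[t]
            print(n,t,np.round(d["uv"],1),round(d["conf"],2), world(f,[d["uv"]],z).round(4) )
    for t in ("stand","cap","cap_tray_in"):
        for d in imaging.regions_of(t,n)[:4]:
            c,_=cloud(f,d["region"]); print(n,t,d["box"],round(d["conf"],2),d["region"].sum(),np.median(c,0).round(3),c.max(0).round(3))
E
```

```text
side stand [310.4 244.5] 0.71 [[ 0.6098 -0.0395  0.    ]]
side cap_top [303.2 188.8] 0.97 [[ 0.5829 -0.0239  0.1999]]
side cap_top [290.5 187.9] 0.81 [[0.6509 0.134  0.0471]]
side cap_top [256.7 205.7] 0.67 [[0.5272 0.1078 0.0566]]
side cap_top [308.9 200.1] 0.22 [[ 0.5878 -0.0436  0.1774]]
side cap [254.9 211.6] 0.95 [[0.5179 0.1011 0.0443]]
side cap [310.5 201.2] 0.78 [[ 0.5889 -0.0487  0.1776]]
side mouth [308.7 197. ] 0.85 [[ 0.6017 -0.023   0.164 ]]
side cap_tray_in [359.8 339. ] 0.67 [[ 0.5547 -0.324   0.004 ]]
side stand [316.3, 230.7, 82.4, 66.3] 0.56 3188 [ 0.614 -0.06   0.043] [0.764 0.096 0.166]
side cap [287.9, 191.9, 25.5, 32.4] 0.89 679 [0.635 0.133 0.043] [0.729 0.235 0.192]
side cap [255.2, 207.8, 32.2, 41.1] 0.77 886 [0.525 0.112 0.042] [0.592 0.236 0.086]
side cap [307.2, 199.1, 30.5, 25.9] 0.67 560 [ 0.591 -0.035  0.18 ] [0.658 0.11  0.212]
side cap_tray_in [363.5, 338.4, 72.2, 62.9] 0.82 3552 [ 0.56  -0.327  0.005] [ 0.644 -0.235  0.025]
top stand [281.9 172.3] 0.68 [[ 0.6266 -0.0299  0.    ]]
top cap_top [284.9 167.1] 0.9 [[ 0.5915 -0.0206  0.2102]]
top cap_top [
[... 273 characters left out ...]
 165.3] 0.74 [[ 0.6028 -0.0144  0.184 ]]
top mouth [284.6 165.8] 0.73 [[ 0.6066 -0.0239  0.164 ]]
top cap_tray_in [375.1 196.3] 0.97 [[ 0.5546 -0.324   0.004 ]]
top stand [284.7, 170.6, 52.4, 61.2] 0.64 1667 [ 0.612 -0.024  0.014] [0.737 0.045 0.196]
top cap [284.8, 166.4, 23.5, 25.7] 0.78 433 [ 0.599 -0.02   0.183] [0.641 0.006 0.213]
top cap [230.7, 201.7, 29.4, 25.3] 0.7 684 [0.526 0.131 0.044] [0.578 0.174 0.087]
top cap [226.6, 161.4, 32.3, 28.1] 0.6 669 [0.646 0.14  0.044] [0.707 0.188 0.09 ]
top cap_tray_in [376.1, 194.8, 53.9, 53.6] 0.95 1822 [ 0.559 -0.327  0.005] [ 0.64  -0.242  0.027]
top cap_tray_in [372.3, 270.1, 27.4, 25.8] 0.71 426 [ 0.331 -0.282  0.059] [ 0.36  -0.259  0.143]
```

```bash
python3 - <<'E'
from h import *
ims=[]
for n in ("side","top"):
    f=np.load(f"f_{n}.npy",allow_pickle=True).item()
    hsv=cv2.cvtColor(f["color"],cv2.COLOR_RGB2HSV).astype(int)
    blue=(abs(hsv[...,0]-110)<14)&(hsv[...,1]>140)&(hsv[...,2]>40)
    c,uv=cloud(f,blue)
    m=(abs(c[:,0]-.61)<.15)&(abs(c[:,1]+.03)<.14)
    c=c[m]; low=c[(c[:,2]<.025)]; print(n,len(c),len(low),np.percentile(low[:,2],[5,25,50,75,95]).round(4))
    r=cv2.minAreaRect((low[:,:2]*1000).astype(np.float32)); print(r)
    red=((hsv[...,0]<8)|(hsv[...,0]>172))&(hsv[...,1]>150)&(hsv[...,2]>60)
    c,uv=cloud(f,red); m=(abs(c[:,0]-.595)<.07)&(abs(c[:,1]+.025)<.07)&(c[:,2]>.15); c=c[m];print(len(c),c.mean(0),c.min(0),c.max(0))
    np.save(f"red_{n}.npy",c)
    y=(abs(hsv[...,0]-29)<6)&(hsv[...,1]>150)&(hsv[...,2]>90); c,_=cloud(f,y); c=c[(abs(c[:,0]-.56)<.12)&(abs(c[:,1]+.327)<.12)]
    print("tray",cv2.minAreaRect((c[:,:2]*1000).astype(np.float32)))
    u0,v0={"side":(260,160),"top":(240,125)}[n]
    ims.append(cv2.resize(f["color"][v0:v0+100,u0:u0+100],(400,400),interpolation=cv2.INTER_CUBIC))
cv2.imwrite("pics/crop.png",np.hstack(ims)[...,::-1])
E
```

```text
side 1975 1212 [0.007  0.0094 0.0107 0.0123 0.0187]
((630.9328002929688, -33.74968719482422), (120.21669006347656, 186.22088623046875), 72.76319122314453)
520 [ 0.59298791 -0.03366534  0.18126701] [ 0.57048074 -0.05637328  0.15005294] [ 6.28667216e-01 -5.20639585e-04  2.10803642e-01]
tray ((562.3045043945312, -323.46923828125), (140.27557373046875, 140.1383514404297), 69.62814331054688)
top 997 751 [0.0067 0.0088 0.0104 0.0119 0.0144]
((632.0704345703125, -31.360488891601562), (113.03710174560547, 182.592041015625), 72.08760833740234)
355 [ 0.59799503 -0.02006734  0.18548961] [ 0.57093118 -0.0483305   0.16307208] [0.63081285 0.00597914 0.21311339]
tray ((558.4469604492188, -324.5006103515625), (129.80975341796875, 130.77932739257812), 69.24187469482422)
```

View pics/crop.png

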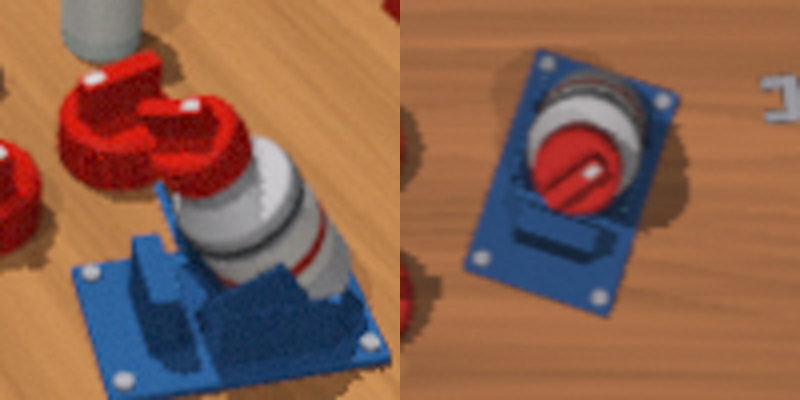

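```bash
python3 - <<'E'
from h import *
yaw=np.radians(-17.5); xd=np.array([np.cos(yaw),np.sin(yaw),0])
o=np.array([.6315,-.0325,0]); mouth=o-.03*xd+[0,0,.164]
ax=-.5*xd+np.array([0,0,np.cos(np.pi/6)]); ydir=np.cross([0,0,1],xd); e1=np.cross(ydir,ax) # e1,ydir,ax
F=np.c_[e1,ydir,ax]
print("mouth",mouth,"axis",ax)
for n in ("side","top"):
    c=np.load(f"red_{n}.npy"); f=np.load(f"f_{n}.npy",allow_pickle=True).item()
    l=(c-mouth)@F*1000
    print(n,np.histogram(l[:,2],bins=np.arange(-30,60,4)))
    top=l[abs(l[:,2]-18)<5]; r=cv2.minEnclosingCircle(l[l[:,2]<22][:,:2].astype(np.float32)); print("circ",r,len(top))
    A=np.c_[top[:,:2],np.ones(len(top))]; co=np.linalg.lstsq(A,top[:,2],rcond=None)[0]; print("plane",co)
    bar=l[l[:,2]>28]; m=bar[:,:2].mean(0); w,v=np.linalg.eigh(np.cov((bar[:,:2]-m).T)); print("bar",m,np.sqrt(w),np.degrees(np.arctan2(v[1,1],v[0,1])),len(bar),bar[:,2].max())
    # white dash
    hsv=cv2.cvtColor(f["color"],cv2.COLOR_RGB2HSV).astype(int)
    wm=(hsv[...,1]<110)&(hsv[...,2]>130); cc,uv=cloud(f,wm); ll=(cc-mouth)@F*1000
    k=(np.hypot(ll[:,0],ll[:,1])<32)&(ll[:,2]>28)&(ll[:,2]<60); print("dash",uv[k].mean(0),ll[k].mean(0),k.sum())
    print("proj mouth,captop,bartop",proj(f,[mouth,mouth+.018*ax,mouth+.044*ax]).round(1).tolist())
E
```

```text
mouth [ 0.60288849 -0.02347883  0.164     ] axis [-0.47685848  0.1503529   0.8660254 ]
side (array([  0,   0,   0,   0,   0,  14,  27,  26,  32,  26,  38, 155,  56,
        20,  19,  18,  20,  25,  44,   0,   0,   0]), array([-30, -26, -22, -18, -14, -10,  -6,  -2,   2,   6,  10,  14,  18,
        22,  26,  30,  34,  38,  42,  46,  50,  54,  58]))
circ ((2.6057820320129395, -2.8725736141204834), 30.29100799560547) 226
plane [-7.54756282e-03  1.63770684e-02  1.72296326e+01]
bar [ 1.38744203 -3.71063562] [ 3.66956878 13.44564311] 145.37060335841073 113 45.54294236492374
dash [307.16666667 185.91666667] [13.43735227 -7.93005547 43.90495532] 12
proj mouth,captop,bartop [[309.2, 197.0], [306.0, 192.7], [301.3, 186.5]]
top (array([  0,   0,   0,   0,   0,   0,   2,   5,   4,   9,  15, 152,  89,
         7,   3,   5,   4,  16,  43,   1,   0,   0]), array([-30, -26, -22, -18, -14, -10,  -6,  -2,   2,   6,  10,  14,  18,
        22,  26,  30,  34,  38,  42,  46,  50,  54,  58]))
circ ((3.019551992416382, 1.1985814571380615), 30.053363800048828) 247
plane [-2.17642028e-04 -6.17663207e-03  1.75580007e+01]
bar [1.36299    3.08093215] [ 3.78011274 12.34006288] 150.98504751063098 71 46.870771722664934
dash [287.54545455 167.45454545] [13.84406641 -7.45973413 44.30496547] 11
proj mouth,captop,bartop [[284.4, 167.1], [283.9, 168.8], [283.2, 171.4]]
```

```bash
cat >> h.py <<'E'
yaw=np.radians(-17.4); xd=np.array([np.cos(yaw),np.sin(yaw),0])
o=np.array([.6315,-.0325,0]); mouth0=o-.03*xd+[0,0,.164]
ax=-.5*xd+np.array([0,0,np.cos(np.pi/6)]); ydir=np.cross([0,0,1],xd); e1=np.cross(ydir,ax)
F=np.c_[e1,ydir,ax]
def pose():
    s=status.observe(); return s["position"],R.from_euler("xyz",s["tool_rot"]).as_matrix(),s
def barR(deg): # tool x opposite to bar +x
    b=F@[np.cos(np.radians(deg)),np.sin(np.radians(deg)),0]; x=-b; z=-ax; return np.c_[x,np.cross(z,x),z]
def togo(p,Rt=None):
    q,Rc,s=pose(); print("tool offset mm",((p-q)@Rc*1000).round(1),"len",np.linalg.norm(p-q)*1000)
    if Rt is not None: print("rotvec deg",np.degrees(R.from_matrix(Rc.T@Rt).as_rotvec()).round(2))
    print("pos",q.round(4),"q",s["qpos"].round(2),"F",s["force"].round(1),"w",round(s["grip_width"],4),"t",s["clock"])
E
python3 - <<'E'
from h import *
for n in ("side","top"):
    f=np.load(f"f_{n}.npy",allow_pickle=True).item()
    c,_=cloud(f,np.ones((384,512),bool)); l=(c-mouth0)@F*1000
    b=l[(abs(l[:,2]-44)<5)&(np.hypot(l[:,0],l[:,1])<35)]
    print(n,cv2.minAreaRect(b[:,:2].astype(np.float32)),b.mean(0),len(b))
    t=l[(abs(l[:,2]-18)<4)&(np.hypot(l[:,0],l[:,1])<40)]; print(cv2.minEnclosingCircle(t[:,:2].astype(np.float32)),len(t))
mouth=mouth0+F@[.0025,-.001,0]; ct=mouth+.018*ax
print(mouth,ct)
togo(ct+.075*ax,barR(-32))
q,Rc,s=pose(); print(Rc, barR(-32))
E
```

```text
side ((1.1186027526855469, -1.1016845703125), (12.858383178710938, 43.13393020629883), 54.26045608520508) [ 2.19850238 -2.14244408 42.77367853] 79
((2.538034200668335, -3.6987907886505127), 29.815481185913086) 212
top ((1.9671859741210938, 1.3170299530029297), (12.782516479492188, 40.42381286621094), 57.73088073730469) [ 2.25466835  1.44586407 43.42359839] 73
((2.810504913330078, 0.674656331539154), 29.72348403930664) 243
[ 0.60463974 -0.02513046  0.16525   ] [ 0.59605158 -0.02243909  0.18083846]
tool offset mm [-548.6 -510.5    4.5] len 749.3548854920102
rotvec deg [ -7.26 -29.63  35.62]
pos [0.1399 0.6091 0.2503] q [-1.42  0.52 -0.04  1.6   0.02  1.02 -0.11] F [-0.3  0.3  0. ] w 0.0852 t 1.0
[[-9.74618698e-01  2.23871377e-01 -1.66958884e-05]
 [ 2.23871377e-01  9.74618697e-01 -4.82289503e-05]
 [ 5.47504347e-06 -5.07425683e-05 -9.99999999e-01]] [[-0.54235639  0.69152433  0.47712016]
 [ 0.72529522  0.67200483 -0.1495204 ]
 [-0.42402405  0.26495963 -0.8660254 ]]
```

```bash
python3 -m handwheel '[{"offset":[-30,-28,-4],"rot":[0,0,0],"claw":0},{"offset":[-30,-28,-4],"rot":[0,0,0],"claw":0},{"offset":[-30,-28,-4],"rot":[0,0,0],"claw":0},{"offset":[-30,-28,-4],"rot":[0,0,0],"claw":0},{"offset":[-30,-28,-4],"rot":[0,0,0],"claw":0},{"offset":[-30,-28,-4],"rot":[0,0,0],"claw":0},{"offset":[-30,-28,-4],"rot":[0,0,0],"claw":0},{"offset":[-30,-28,-4],"rot":[0,0,0],"claw":0},{"offset":[-30,-28,-4],"rot":[0,0,0],"claw":0},{"offset":[-30,-28,-4],"rot":[0,0,0],"claw":0}]' 40
python3 - <<'E'
from h import *
togo(mouth0+F@[.0025,-.001,0]+.093*ax,barR(-33.5))
E
```

```text
clock: 2.0
position: [0.3704, 0.2676, 0.2907]
tool_rot: [3.141, 0.0, 2.916]
force: [-0.2, 1.5, -0.1]
grip_width: 0.0428
tool offset mm [-247.5 -229.2   44.9] len 340.3122288392255
rotvec deg [ -7.62 -29.56  37.07]
pos [0.3704 0.2676 0.2907] q [-0.84  0.2   0.1   1.98 -0.03  0.96  0.62] F [-0.2  1.5 -0.1] w 0.0428 t 2.0
```

```bash
python3 -m handwheel '[{"offset":[-31,-28.6,0],"rot":[0,0,0],"claw":0},{"offset":[-31,-28.6,0],"rot":[0,0,0],"claw":0},{"offset":[-31,-28.6,0],"rot":[0,0,0],"claw":0},{"offset":[-31,-28.6,0],"rot":[0,0,0],"claw":0},{"offset":[-31,-28.6,0],"rot":[0,0,0],"claw":0},{"offset":[-31,-28.6,0],"rot":[0,0,0],"claw":0},{"offset":[-31,-28.6,0],"rot":[0,0,0],"claw":0},{"offset":[-31,-28.6,0],"rot":[0,0,0],"claw":0}]'
python3 -m handwheel '[{"offset":[0,0,0],"rot":[-1.09,-4.22,5.3],"claw":0},{"offset":[0,0,0],"rot":[-1.09,-4.22,5.3],"claw":0},{"offset":[0,0,0],"rot":[-1.09,-4.22,5.3],"claw":0},{"offset":[0,0,0],"rot":[-1.09,-4.22,5.3],"claw":0},{"offset":[0,0,0],"rot":[-1.09,-4.22,5.3],"claw":0},{"offset":[0,0,0],"rot":[-1.09,-4.22,5.3],"claw":0},{"offset":[0,0,0],"rot":[-1.09,-4.22,5.3],"claw":0}]'
python3 - <<'E'
from h import *
togo(mouth0+F@[.0025,-.001,0]+.093*ax,barR(-33.5))
E
```

```text
clock: 2.8
position: [0.5609, -0.011, 0.2905]
tool_rot: [3.141, 0.0, 2.916]
force: [1.0, 0.9, -0.0]
grip_width: 0.0429
clock: 3.5
position: [0.5599, -0.01, 0.2905]
tool_rot: [2.841, 0.425, 2.197]
force: [0.3, 0.0, -0.6]
grip_width: 0.0426
tool offset mm [ 17.3 -12.6  39.2] len 44.69640168246352
rotvec deg [-0.16 -0.48  0.49]
pos [ 0.5599 -0.01    0.2905] q [-0.78  0.22  0.65  2.14  0.26  0.37  0.3 ] F [ 0.3  0.  -0.6] w 0.0426 t 3.5
```

```bash
python3 -m handwheel '[{"offset":[5.8,-4.2,13],"rot":[0,-0.16,0.16],"claw":0},{"offset":[5.8,-4.2,13],"rot":[0,-0.16,0.16],"claw":0},{"offset":[5.8,-4.2,13],"rot":[0,-0.16,0.16],"claw":0},{"offset":[0,0,10],"rot":[0,0,0],"claw":0},{"offset":[0,0,10],"rot":[0,0,0],"claw":0},{"offset":[0,0,0],"rot":[0,0,0],"claw":0}]'
python3 - <<'E'
from h import *
togo(mouth0+F@[.0025,-.001,0]+.040*ax,barR(-33.5))
ims=[]
for n in ("side","top"):
    f=imaging.grab_frame(n); u0,v0={"side":(250,130),"top":(230,115)}[n]
    ims.append(cv2.resize(f["color"][v0:v0+100,u0:u0+100],(400,400),interpolation=cv2.INTER_CUBIC))
cv2.imwrite("pics/crop2.png",np.hstack(ims)[...,::-1])
E
```

```text
clock: 4.1
position: [0.5699, -0.0145, 0.2275]
tool_rot: [2.842, 0.43, 2.191]
force: [0.3, -0.6, 0.4]
grip_width: 0.0427
tool offset mm [-0.2  0.6 32.1] len 32.07439939614861
rotvec deg [-0.36 -0.1   0.29]
pos [ 0.5699 -0.0145  0.2275] q [-0.68  0.36  0.58  2.19  0.21  0.19  0.31] F [ 0.3 -0.6  0.4] w 0.0427 t 4.1
```

View pics/crop2.png

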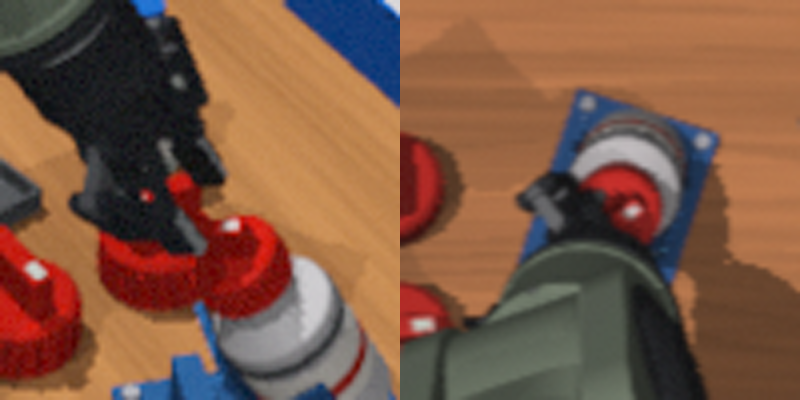

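Side view shows the open fingers straddling the bar around (185,215 in the crop), white dash visible at (232,225); alignment looks right. Joint 6 is near its lower limit, so I go in small steps.

```bash
python3 -m handwheel '[{"offset":[0,0.3,8],"rot":[-0.2,0,0.15],"claw":0},{"offset":[0,0.3,8],"rot":[-0.2,0,0.15],"claw":0},{"offset":[0,0,0],"rot":[0,0,0],"claw":0}]'
python3 - <<'E'
from h import *
togo(mouth0+F@[.0025,-.001,0]+.040*ax,barR(-33.5))
E
```

```text
clock: 4.5
position: [0.5779, -0.0164, 0.2142]
tool_rot: [2.832, 0.428, 2.186]
force: [0.1, -0.1, -0.4]
grip_width: 0.0428
tool offset mm [-0.1 -0.4 16.5] len 16.46946425465706
rotvec deg [ 0.07 -0.13 -0.02]
pos [ 0.5779 -0.0164  0.2142] q [-0.59  0.38  0.48  2.18  0.37  0.16  0.15] F [ 0.1 -0.1 -0.4] w 0.0428 t 4.5
```

```bash
python3 -m handwheel '[{"offset":[0,-0.2,7],"rot":[0,0,0],"claw":0},{"offset":[0,-0.2,7],"rot":[0,0,0],"claw":0},{"offset":[0,0,2],"rot":[0,0,0],"claw":0},{"offset":[0,0,0],"rot":[0,0,0],"claw":0}]'
python3 - <<'E'
from h import *
togo(mouth0+F@[.0025,-.001,0]+.037*ax,barR(-33.5))
print(status.observe()["qpos"])
E
```

```text
clock: 4.9
position: [0.5852, -0.0191, 0.2008]
tool_rot: [2.832, 0.428, 2.185]
force: [0.6, 0.1, 0.5]
grip_width: 0.0426
tool offset mm [ 0.2 -0.   3.9] len 3.91892106478587
rotvec deg [ 0.08 -0.11 -0.04]
pos [ 0.5852 -0.0191  0.2008] q [-0.46  0.4   0.33  2.17  0.7   0.16 -0.17] F [0.6 0.1 0.5] w 0.0426 t 4.9
[-0.46089116  0.3956747   0.3349881   2.17106034  0.70244675  0.16375164
 -0.16882199]
```

```bash
python3 -m handwheel '[{"offset":[0,0,1.5],"rot":[0,0,0],"claw":0},{"offset":[0,0,1.5],"rot":[0,0,0],"claw":-0.3},{"offset":[0,0,0],"rot":[0,0,0],"claw":-1},{"offset":[0,0,0],"rot":[0,0,0],"claw":-1},{"offset":[0,0,0],"rot":[0,0,0],"claw":-1},{"offset":[0,0,0],"rot":[0,0,0],"claw":-1},{"offset":[0,0,0],"rot":[0,0,0],"claw":-1}]' 60
python3 - <<'E'
from h import *
togo(mouth0+F@[.0025,-.001,0]+.037*ax,barR(-33.5))
s=status.observe();print("F in tool",(s["force"]@pose()[1]).round(1),s["moment"].round(2))
E
```

```text
clock: 5.6
position: [0.5867, -0.019, 0.1983]
tool_rot: [2.831, 0.428, 2.186]
force: [-2.5, 3.3, 5.1]
grip_width: 0.0114
tool offset mm [-0.2 -0.4  1.1] len 1.1777895932558373
rotvec deg [ 0.11 -0.11 -0.01]
pos [ 0.5867 -0.019   0.1983] q [-0.44  0.4   0.32  2.17  0.75  0.16 -0.21] F [-2.5  3.3  5.1] w 0.0114 t 5.6
F in tool [ 1.6  1.8 -6.1] [0.58 0.47 0.2 ]
```

```bash
python3 -m handwheel '[{"offset":[0,0,2],"rot":[0,0,0],"claw":-1},{"offset":[0,0,2],"rot":[0,0,0],"claw":-1},{"offset":[0,0,2],"rot":[0,0,0],"claw":-1},{"offset":[0,0,0],"rot":[0,0,0],"claw":-1}]'
python3 - <<'E'
from h import *
togo(mouth0+F@[.0025,-.001,0]+.037*ax,barR(-33.5))
s=status.observe();print("F in tool",(s["force"]@pose()[1]).round(1),s["moment"].round(2))
E
```

```text
clock: 6.0
position: [0.5896, -0.02, 0.193]
tool_rot: [2.831, 0.428, 2.186]
force: [-5.3, 4.1, 8.6]
grip_width: 0.0106
tool offset mm [-0.2 -0.4 -5. ] len 5.052310809281644
rotvec deg [ 0.11 -0.11 -0.01]
pos [ 0.5896 -0.02    0.193 ] q [-0.41  0.41  0.28  2.17  0.83  0.16 -0.3 ] F [-5.3  4.1  8.6] w 0.0106 t 6.0
F in tool [  2.3   1.3 -10.6] [0.67 0.59 0.27]
```

```bash
python3 -m handwheel '[{"offset":[0,0,2],"rot":[0,0,0],"claw":-1},{"offset":[0,0,2.3],"rot":[0,0,0],"claw":-1},{"offset":[0,0,0],"rot":[0,0,0],"claw":-1},{"offset":[0,0,0],"rot":[0,0,0],"claw":-1}]' 80
python3 - <<'E'
from h import *
togo(mouth0+F@[.0025,-.001,0]+.037*ax,barR(-33.5))
for i in range(1):
  s=status.observe();print("F in tool",(s["force"]@pose()[1]).round(1),s["moment"].round(2))
f=imaging.grab_frame("side");c=f["color"]; cv2.imwrite("pics/press.png",cv2.resize(c[130:230,250:350],(600,600),interpolation=cv2.INTER_CUBIC)[...,::-1])
s=status.observe();print("F in tool",(s["force"]@pose()[1]).round(1))
E
```

```text
clock: 6.4
position: [0.5916, -0.0206, 0.1894]
tool_rot: [2.831, 0.428, 2.186]
force: [-5.8, 3.7, 12.0]
grip_width: 0.0102
tool offset mm [-0.1 -0.4 -9.2] len 9.164873838121823
rotvec deg [ 0.12 -0.11 -0.01]
pos [ 0.5916 -0.0206  0.1894] q [-0.4   0.42  0.26  2.16  0.89  0.16 -0.35] F [-5.8  3.7 12. ] w 0.0102 t 6.4
F in tool [  0.9   1.6 -13.7] [0.54 0.68 0.15]
F in tool [  1.8   0.3 -14. ]
```

View pics/press.png

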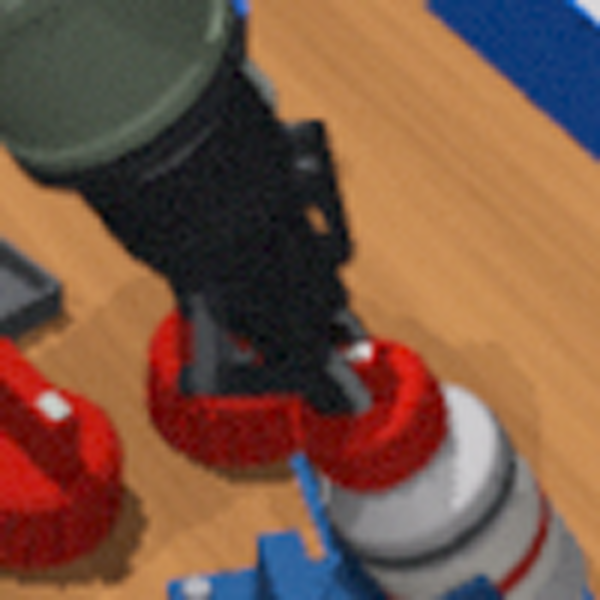

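The finger tips sit on the cap's flat top beside the bar (350,380), cap pressed in; force 13.8 N means about 9.7 mm depth. Now turning.

```bash
python3 -m handwheel '[{"offset":[0,0,0],"rot":[0,0,-5],"claw":-1},{"offset":[0,0,0],"rot":[0,0,-5],"claw":-1},{"offset":[0,0,0],"rot":[0,0,-5],"claw":-1},{"offset":[0,0,0],"rot":[0,0,0],"claw":-1}]'
python3 - <<'E'
from h import *
togo(mouth0+F@[.0025,-.001,0]+.028*ax,barR(-33.5))
s=status.observe();print("F in tool",(s["force"]@pose()[1]).round(1),(s["moment"]@pose()[1]).round(2))
E
```

```text
clock: 6.85
position: [0.5916, -0.0207, 0.1896]
tool_rot: [2.96, 0.494, 2.473]
force: [-6.3, 3.4, 11.4]
grip_width: 0.0104
tool offset mm [ 0.2 -0.4 -0.1] len 0.4020062227145492
rotvec deg [ 0.13 -0.08 15.17]
pos [ 0.5916 -0.0207  0.1896] q [-0.34  0.41  0.2   2.16  0.98  0.19 -0.16] F [-6.3  3.4 11.4] w 0.0104 t 6.85
F in tool [  0.8   1.2 -13.4] [ 0.05  0.75 -0.06]
```

```bash
python3 -m handwheel '[{"offset":[0,0,0],"rot":[0,0,-5],"claw":-1},{"offset":[0,0,0],"rot":[0,0,-5],"claw":-1},{"offset":[0,0,0],"rot":[0,0,-5],"claw":-1},{"offset":[0,0,0],"rot":[0,0,-5],"claw":-1},{"offset":[0,0,0],"rot":[0,0,-5],"claw":-1},{"offset":[0,0,0],"rot":[0,0,-5],"claw":-1},{"offset":[0,0,0],"rot":[0,0,-5],"claw":-1},{"offset":[0,0,0],"rot":[0,0,-5],"claw":-1},{"offset":[0,0,0],"rot":[0,0,0],"claw":-1}]'
python3 - <<'E'
from h import *
togo(mouth0+F@[.0025,-.001,0]+.028*ax,barR(-33.5))
s=status.observe();print("F in tool",(s["force"]@pose()[1]).round(1),(s["moment"]@pose()[1]).round(2))
E
```

```text
clock: 7.75
position: [0.5916, -0.0208, 0.1896]
tool_rot: [-2.934, 0.484, -3.015]
force: [-6.2, 2.2, 12.3]
grip_width: 0.0102
tool offset mm [ 0.4 -0.1 -0.1] len 0.41051297534752407
rotvec deg [ 1.500e-01 -2.000e-02  5.517e+01]
pos [ 0.5916 -0.0208  0.1896] q [-0.21  0.4   0.02  2.15  1.11  0.25  0.41] F [-6.2  2.2 12.3] w 0.0102 t 7.75
F in tool [ -0.5   0.1 -13.9] [-0.38  0.54 -0.06]
```

```bash
python3 -m handwheel '[{"offset":[0,0,0],"rot":[0,0,-5],"claw":-1},{"offset":[0,0,0],"rot":[0,0,-5],"claw":-1},{"offset":[0,0,0],"rot":[0,0,-3],"claw":-1},{"offset":[0,0,0],"rot":[0,0,-1.5],"claw":-1},{"offset":[0,0,0],"rot":[0,0,-1.5],"claw":-1},{"offset":[0,0,0],"rot":[0,0,0],"claw":-1}]'
python3 - <<'E'
from h import *
togo(mouth0+F@[.0025,-.001,0]+.028*ax,barR(-33.5))
s=status.observe();print("F in tool",(s["force"]@pose()[1]).round(1),(s["moment"]@pose()[1]).round(2))
E
```

```text
clock: 8.35
position: [0.5917, -0.0199, 0.1895]
tool_rot: [-2.806, 0.41, -2.718]
force: [-7.6, 5.7, 9.5]
grip_width: 0.0103
tool offset mm [ 0.7 -0.9 -0. ] len 1.1201076287268186
rotvec deg [ 2.400e-01 -1.000e-02  7.107e+01]
pos [ 0.5917 -0.0199  0.1895] q [-0.16  0.4  -0.03  2.15  1.15  0.27  0.66] F [-7.6  5.7  9.5] w 0.0103 t 8.35
F in tool [  0.4   4.4 -12.7] [-1.42  0.34  0.09]
```

```bash
python3 -m handwheel '[{"offset":[0,0,-3],"rot":[0,0,0],"claw":-1},{"offset":[0,0,-3],"rot":[0,0,0],"claw":-1},{"offset":[0,0,-3],"rot":[0,0,0],"claw":-1},{"offset":[0,0,-3],"rot":[0,0,0],"claw":-1},{"offset":[0,0,0],"rot":[0,0,0],"claw":-1}]'
python3 - <<'E'
from h import *
togo(mouth0+F@[.0025,-.001,0]+.028*ax,barR(-33.5))
s=status.observe();print("F in tool",(s["force"]@pose()[1]).round(1),(s["moment"]@pose()[1]).round(2))
E
```

```text
clock: 8.85
position: [0.5859, -0.0181, 0.2]
tool_rot: [-2.807, 0.41, -2.719]
force: [-3.9, 6.9, 6.7]
grip_width: 0.0105
tool offset mm [ 0.8 -0.9 12.1] len 12.11953345342012
rotvec deg [ 2.400e-01 -1.000e-02  7.101e+01]
pos [ 0.5859 -0.0181  0.2   ] q [-0.15  0.38 -0.06  2.16  1.09  0.3   0.71] F [-3.9  6.9  6.7] w 0.0105 t 8.85
F in tool [-2.   5.3 -8.7] [-1.61  0.12  0.09]
```

```bash
python3 -m handwheel '[{"offset":[0,0,-3],"rot":[0,0,0],"claw":-1},{"offset":[0,0,-3],"rot":[0,0,0],"claw":-1},{"offset":[0,0,-2],"rot":[0,0,0],"claw":-1},{"offset":[0,0,0],"rot":[0,0,0],"claw":-1}]'
python3 - <<'E'
from h import *
togo(mouth0+F@[.0025,-.001,0]+.028*ax,barR(-33.5))
s=status.observe();print("F in tool",(s["force"]@pose()[1]).round(1),(s["moment"]@pose()[1]).round(2))
f=imaging.grab_frame("side");c=f["color"]; cv2.imwrite("pics/ease.png",cv2.resize(c[130:230,250:350],(600,600),interpolation=cv2.INTER_CUBIC)[...,::-1])
E
```

```text
clock: 9.25
position: [0.5821, -0.0172, 0.2067]
tool_rot: [-2.806, 0.409, -2.72]
force: [-1.4, 5.1, 1.4]
grip_width: 0.0101
tool offset mm [ 0.5 -0.7 19.8] len 19.859382108002713
rotvec deg [ 2.1e-01 -3.0e-02  7.1e+01]
pos [ 0.5821 -0.0172  0.2067] q [-0.14  0.36 -0.08  2.16  1.06  0.31  0.74] F [-1.4  5.1  1.4] w 0.0101 t 9.25
F in tool [-1.3  4.6 -2.7] [-1.59 -0.05  0.1 ]
```

View pics/ease.png

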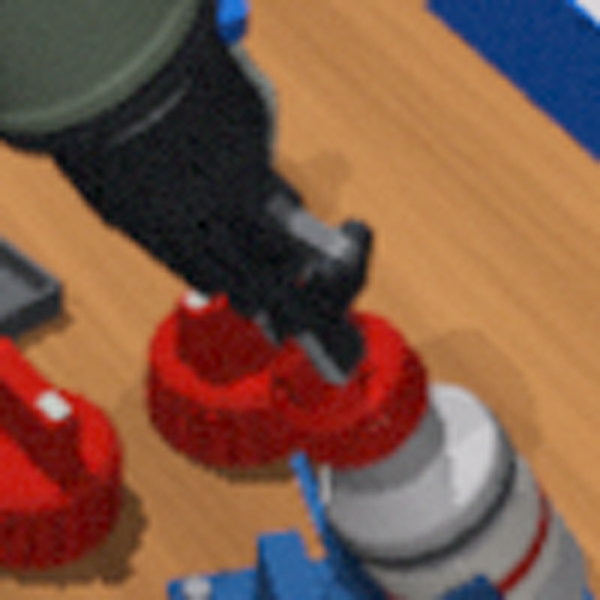

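The cap (370,400) has come out and more of the neck shows. Drawing it off along the axis.

```bash
python3 -m handwheel '[{"offset":[0,0,-3],"rot":[0,0,0],"claw":-1},{"offset":[0,0,-4],"rot":[0,0,0],"claw":-1},{"offset":[0,0,-4],"rot":[0,0,0],"claw":-1},{"offset":[0,0,-8],"rot":[0,0,0],"claw":-1},{"offset":[0,0,-10],"rot":[0,0,0],"claw":-1},{"offset":[0,0,-10],"rot":[0,0,0],"claw":-1},{"offset":[0,0,-10],"rot":[0,0,0],"claw":-1},{"offset":[0,0,-10],"rot":[0,0,0],"claw":-1},{"offset":[0,0,0],"rot":[0,0,0],"claw":-1}]'
python3 - <<'E'
from h import *
togo(mouth0+F@[.0025,-.001,0]+.028*ax,barR(-33.5))
s=status.observe();print("F in tool",(s["force"]@pose()[1]).round(1),(s["moment"]@pose()[1]).round(2))
f=imaging.grab_frame("side");c=f["color"]; cv2.imwrite("pics/off.png",cv2.resize(c[100:250,230:380],(600,600),interpolation=cv2.INTER_CUBIC)[...,::-1])
E
```

```text
clock: 10.2
position: [0.5537, -0.0093, 0.2588]
tool_rot: [-2.805, 0.41, -2.72]
force: [1.1, 0.6, -1.3]
grip_width: 0.0103
tool offset mm [ 0.5  0.4 79.7] len 79.72255053408632
rotvec deg [1.500e-01 5.000e-02 7.095e+01]
pos [ 0.5537 -0.0093  0.2588] q [-0.07  0.23 -0.19  2.17  0.84  0.41  0.95] F [ 1.1  0.6 -1.3] w 0.0103 t 10.2
F in tool [-0.6  0.6  1.6] [-0.34  0.49  0.02]
```

View pics/off.png

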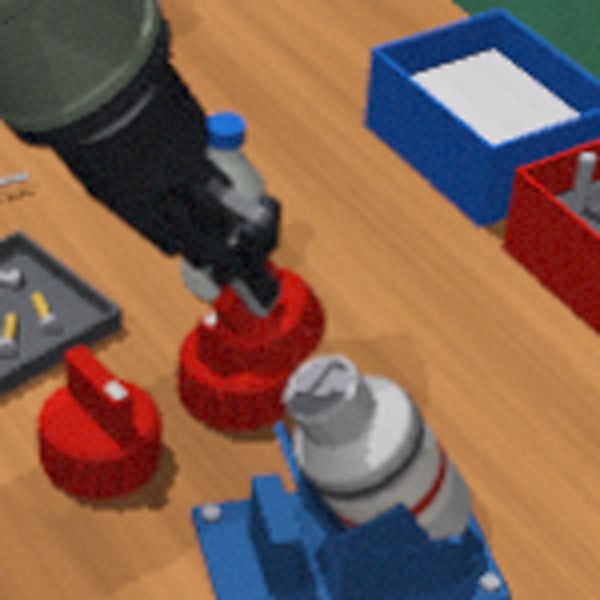

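Cap is off, held in the fingers at (265,310); bare neck visible at (325,385).

```bash
cat >> h.py <<'E'
def downR():
    q,Rc,s=pose(); z=Rc[:,2]; v=np.cross(z,[0,0,-1]); a=np.arctan2(np.linalg.norm(v),-z[2]); return R.from_rotvec(v/np.linalg.norm(v)*a).as_matrix()@Rc
E
python3 - <<'E'
from h import *
q,Rc,s=pose()
togo(q+[0,0,.05],downR())
E
```

```text
tool offset mm [-19.9 -15.1 -43.3] len 49.999999999999986
rotvec deg [-18.16  23.9    0.  ]
pos [ 0.5538 -0.0095  0.2582] q [-0.07  0.23 -0.19  2.17  0.84  0.41  0.95] F [-0.   0.  -1.1] w 0.0108 t 10.25
```

```bash
python3 -m handwheel '[{"offset":[-6.6,-5,-14.4],"rot":[0,0,0],"claw":-1},{"offset":[-6.6,-5,-14.4],"rot":[0,0,0],"claw":-1},{"offset":[-6.6,-5,-14.4],"rot":[0,0,0],"claw":-1},{"offset":[0,0,0],"rot":[-2.59,3.41,0],"claw":-1},{"offset":[0,0,0],"rot":[-2.59,3.41,0],"claw":-1},{"offset":[0,0,0],"rot":[-2.59,3.41,0],"claw":-1},{"offset":[0,0,0],"rot":[-2.59,3.41,0],"claw":-1},{"offset":[0,0,0],"rot":[-2.59,3.41,0],"claw":-1},{"offset":[0,0,0],"rot":[-2.59,3.41,0],"claw":-1},{"offset":[0,0,0],"rot":[-2.59,3.41,0],"claw":-1},{"offset":[0,0,0],"rot":[0,0,0],"claw":-1}]'
python3 - <<'E'
from h import *
togo(np.array([.557,-.3245,.2]),downR())
E
```

```text
clock: 11.35
position: [0.5546, -0.0101, 0.3062]
tool_rot: [3.141, -0.003, -2.792]
force: [-0.1, -0.4, -0.8]
grip_width: 0.0105
tool offset mm [ 105.  -296.4  106.2] len 331.8926794305319
rotvec deg [ 0.06 -0.18  0.  ]
pos [ 0.5546 -0.0101  0.3062] q [ 0.17  0.37 -0.35  1.7   0.14  1.09  1.7 ] F [-0.1 -0.4 -0.8] w 0.0105 t 11.35
```

```bash
python3 -m handwheel '[{"offset":[0,0,0],"rot":[0,0,7],"claw":-1},{"offset":[0,0,0],"rot":[0,0,7],"claw":-1},{"offset":[0,0,0],"rot":[0,0,7],"claw":-1},{"offset":[0,0,0],"rot":[0,0,7],"claw":-1},{"offset":[0,0,0],"rot":[0,0,7],"claw":-1},{"offset":[0,0,0],"rot":[0,0,7],"claw":-1},{"offset":[0,0,0],"rot":[0,0,7],"claw":-1},{"offset":[0,0,0],"rot":[0,0,0],"claw":-1}]'
python3 - <<'E'
from h import *
togo(np.array([.557,-.3245,.2]),downR())
E
```

```text
clock: 12.15
position: [0.5535, -0.0092, 0.3071]
tool_rot: [-3.141, 0.002, 2.635]
force: [-0.3, 0.1, -1.1]
grip_width: 0.0106
tool offset mm [-155.9 -273.9  107.7] len 333.0607791670981
rotvec deg [-0.06  0.09  0.  ]
pos [ 0.5535 -0.0092  0.3071] q [ 0.04  0.35 -0.18  1.72  0.07  1.08  0.91] F [-0.3  0.1 -1.1] w 0.0106 t 12.15
```

```bash
python3 -m handwheel '[{"offset":[-15.6,-27.4,0],"rot":[0,0,0],"claw":-1},{"offset":[-15.6,-27.4,0],"rot":[0,0,0],"claw":-1},{"offset":[-15.6,-27.4,0],"rot":[0,0,0],"claw":-1},{"offset":[-15.6,-27.4,0],"rot":[0,0,0],"claw":-1},{"offset":[-15.6,-27.4,10],"rot":[0,0,0],"claw":-1},{"offset":[-15.6,-27.4,15],"rot":[0,0,0],"claw":-1},{"offset":[-15.6,-27.4,20],"rot":[0,0,0],"claw":-1},{"offset":[-15.6,-27.4,20],"rot":[0,0,0],"claw":-1},{"offset":[-15.6,-27.4,20],"rot":[0,0,0],"claw":-1},{"offset":[-15.6,-27.4,22],"rot":[0,0,0],"claw":-1},{"offset":[0,0,0],"rot":[0,0,0],"claw":-1}]'
python3 - <<'E'
from h import *
togo(np.array([.557,-.3245,.053]),downR())
ims=[]
for n in ("side","top"):
    f=imaging.grab_frame(n); np.save(f"g_{n}.npy",f,allow_pickle=True); u0,v0={"side":(290,234),"top":(300,120)}[n]
    ims.append(cv2.resize(f["color"][v0:v0+150,u0:u0+150],(400,400),interpolation=cv2.INTER_CUBIC))
    hsv=cv2.cvtColor(f["color"],cv2.COLOR_RGB2HSV).astype(int)
    red=((hsv[...,0]<8)|(hsv[...,0]>172))&(hsv[...,1]>150)&(hsv[...,2]>60)
    c,uv=cloud(f,red); m=(abs(c[:,0]-.557)<.07)&(abs(c[:,1]+.3245)<.07)&(c[:,2]>.09); c=c[m]
    if len(c)>10:
        print(n,len(c),c.mean(0).round(4),c.min(0).round(4),c.max(0).round(4)); print(cv2.minEnclosingCircle((c[:,:2]*1000).astype(np.float32)))
        h,b=np.histogram(c[:,2],bins=np.arange(.09,.23,.005)); print(h)
cv2.imwrite("pics/over.png",np.hstack(ims)[...,::-1])
E
```

```text
clock: 13.25
position: [0.5554, -0.3285, 0.1971]
tool_rot: [-3.138, -0.003, 2.637]
force: [-1.8, 0.9, -1.7]
grip_width: 0.0105
tool offset mm [1.000e-01 4.800e+00 1.441e+02] len 144.1629387878049
rotvec deg [-0.19 -0.18  0.  ]
pos [ 0.5554 -0.3285  0.1971] q [ 0.49  0.61 -0.08  1.59  0.06  0.95  1.46] F [-1.8  0.9 -1.7] w 0.0105 t 13.25
side 609 [ 0.5389 -0.3369  0.1751] [ 0.522  -0.3593  0.1471] [ 0.5735 -0.3008  0.2243]
((551.5559692382812, -329.8034362792969), 29.988431930541992)
[  0   0   0   0   0   0   0   0   0   0   0   5  28  41  49  51 100 227
  17  14  15  10  45   4   1   0   2   0]
top 257 [ 0.5444 -0.314   0.1806] [ 0.5248 -0.3486  0.158 ] [ 0.5753 -0.289   0.2286]
((550.0736083984375, -317.66705322265625), 32.02513122558594)
[  0   0   0   0   0   0   0   0   0   0   0   0   0   2  11  18  27 131
  13   7   5   6  34   2   0   0   0   1]
```

View pics/over.png

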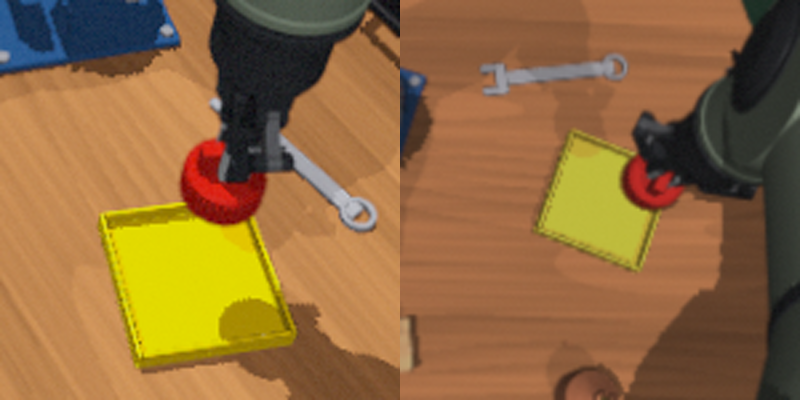

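Cap held upright above the tray (side 225,180; top 655,180 in crop). Checking its tilt, then lowering.

```bash
python3 - <<'E'
from h import *
for n in ("side","top"):
    f=np.load(f"g_{n}.npy",allow_pickle=True).item()
    hsv=cv2.cvtColor(f["color"],cv2.COLOR_RGB2HSV).astype(int)
    red=((hsv[...,0]<8)|(hsv[...,0]>172))&(hsv[...,1]>150)&(hsv[...,2]>60)
    c,_=cloud(f,red); c=c[(abs(c[:,0]-.552)<.045)&(abs(c[:,1]+.325)<.045)&(abs(c[:,2]-.177)<.006)]
    A=np.c_[c[:,:2]-[.552,-.325],np.ones(len(c))]
    k=np.ones(len(c),bool)
    for _ in range(5):
        co=np.linalg.lstsq(A[k],c[k,2],rcond=None)[0]; k=abs(A@co-c[:,2])<.003
    print(n,co.round(4),k.sum())
E
python3 -m handwheel '[{"offset":[0,2,15],"rot":[-0.2,-0.2,0],"claw":-1},{"offset":[0,2,20],"rot":[0,0,0],"claw":-1},{"offset":[0,0,20],"rot":[0,0,0],"claw":-1},{"offset":[0,0,20],"rot":[0,0,0],"claw":-1},{"offset":[0,0,20],"rot":[0,0,0],"claw":-1},{"offset":[0,0,20],"rot":[0,0,0],"claw":-1},{"offset":[0,0,10],"rot":[0,0,0],"claw":-1},{"offset":[0,0,0],"rot":[0,0,0],"claw":-1}]'
python3 - <<'E'
from h import *
togo(np.array([.557,-.3245,.053]),downR())
E
```

```text
side [0.0079 0.0235 0.1766] 277
top [ 0.0153 -0.006   0.1774] 141
clock: 14.15
position: [0.5604, -0.3197, 0.075]
tool_rot: [3.138, 0.002, 2.64]
force: [-0.7, 0.8, -0.7]
grip_width: 0.0108
tool offset mm [ 0.7 -5.9 22. ] len 22.809735828756157
rotvec deg [0.19 0.14 0.  ]
pos [ 0.5604 -0.3197  0.075 ] q [ 0.48  0.76 -0.08  1.66  0.08  0.72  1.43] F [-0.7  0.8 -0.7] w 0.0108 t 14.15
```

```bash
python3 -m handwheel '[{"offset":[0,-2.5,5],"rot":[0,0,0],"claw":-1},{"offset":[0,-2.5,5],"rot":[0,0,0],"claw":-1},{"offset":[0,0,5],"rot":[0,0,0],"claw":-1},{"offset":[0,0,3],"rot":[0,0,0],"claw":-1},{"offset":[0,0,1],"rot":[0,0,0],"claw":-1},{"offset":[0,0,0],"rot":[0,0,0],"claw":-1}]'
python3 - <<'E'
from h import *
togo(np.array([.557,-.3245,.053]),downR())
E
```

```text
clock: 14.75
position: [0.5581, -0.325, 0.0565]
tool_rot: [3.139, 0.003, 2.638]
force: [-0.2, 0.4, -0.8]
grip_width: 0.0103
tool offset mm [ 1.2 -0.1  3.5] len 3.68985579961128
rotvec deg [0.18 0.18 0.  ]
pos [ 0.5581 -0.325   0.0565] q [ 0.49  0.79 -0.08  1.66  0.08  0.68  1.44] F [-0.2  0.4 -0.8] w 0.0103 t 14.75
```

```bash
python3 -m handwheel '[{"offset":[0,0,1],"rot":[0,0,0],"claw":-1},{"offset":[0,0,0],"rot":[0,0,0],"claw":-1}]'; python3 -m handwheel '[{"offset":[0,0,1],"rot":[0,0,0],"claw":-1},{"offset":[0,0,0],"rot":[0,0,0],"claw":-1}]'
```

```text
clock: 14.95
position: [0.5581, -0.3251, 0.0556]
tool_rot: [3.139, 0.003, 2.638]
force: [0.3, -0.0, -0.1]
grip_width: 0.0104
clock: 15.15
position: [0.5584, -0.3251, 0.055]
tool_rot: [3.138, 0.004, 2.638]
force: [-0.6, 0.1, 5.6]
grip_width: 0.0109
```

```bash
python3 -m handwheel '[{"offset":[0,0,0.7],"rot":[0,0,0],"claw":-1},{"offset":[0,0,0],"rot":[0,0,0],"claw":-1}]'
```

```text
clock: 15.35
position: [0.5585, -0.3252, 0.0549]
tool_rot: [3.138, 0.004, 2.637]
force: [-2.8, 3.3, 14.3]
grip_width: 0.0103
```

Contact with the floor (force 5.6, then 14 N). Relax slightly and release.

```bash
python3 -m handwheel '[{"offset":[0,0,-0.7],"rot":[0,0,0],"claw":-1},{"offset":[0,0,0],"rot":[0,0,0],"claw":-0.6},{"offset":[0,0,0],"rot":[0,0,0],"claw":-0.4},{"offset":[0,0,0],"rot":[0,0,0],"claw":-0.1},{"offset":[0,0,0],"rot":[0,0,0],"claw":-0.1},{"offset":[0,0,-5],"rot":[0,0,0],"claw":-0.1},{"offset":[0,0,-15],"rot":[0,0,0],"claw":-0.1},{"offset":[0,0,-30],"rot":[0,0,0],"claw":-0.1},{"offset":[0,0,-40],"rot":[0,0,0],"claw":-0.1},{"offset":[0,0,-40],"rot":[0,0,0],"claw":-0.1},{"offset":[0,0,-30],"rot":[0,0,0],"claw":-0.1},{"offset":[0,0,0],"rot":[0,0,0],"claw":-0.1}]'
python3 - <<'E'
from h import *
for n in ("side","top"):
    f=imaging.grab_frame(n); cv2.imwrite(f"pics/end_{n}.png",f["color"][...,::-1])
    hsv=cv2.cvtColor(f["color"],cv2.COLOR_RGB2HSV).astype(int)
    red=((hsv[...,0]<8)|(hsv[...,0]>172))&(hsv[...,1]>150)&(hsv[...,2]>60)
    c,_=cloud(f,red); c=c[(abs(c[:,0]-.557)<.06)&(abs(c[:,1]+.325)<.06)]
    if len(c)>9: print(n,len(c),cv2.minEnclosingCircle((c[:,:2]*1000).astype(np.float32)),np.histogram(c[:,2],bins=np.arange(0,.1,.006)))
togo(np.array([.557,-.3245,.053]))
E
```

```text
clock: 16.55
position: [0.5589, -0.3262, 0.2204]
tool_rot: [3.138, 0.011, 2.637]
force: [0.6, -0.5, 0.2]
grip_width: 0.0384
side 620 ((553.8909301757812, -326.43670654296875), 29.287654876708984) (array([  0,  14,  42,  36,  41, 256,  65,  35,  28,  52,  51,   0,   0,
         0,   0,   0]), array([0.   , 0.006, 0.012, 0.018, 0.024, 0.03 , 0.036, 0.042, 0.048,
       0.054, 0.06 , 0.066, 0.072, 0.078, 0.084, 0.09 , 0.096]))
top 270 ((555.8334350585938, -321.8001403808594), 27.79488182067871) (array([  0,   0,   4,  12,  19, 135,  34,   6,   9,  25,  26,   0,   0,
         0,   0,   0]), array([0.   , 0.006, 0.012, 0.018, 0.024, 0.03 , 0.036, 0.042, 0.048,
       0.054, 0.06 , 0.066, 0.072, 0.078, 0.084, 0.09 , 0.096]))
tool offset mm [  1.8   0.  163.1] len 163.1165782638053
pos [ 0.5575 -0.3254  0.2161] q [ 0.49  0.59 -0.08  1.58  0.05  0.97  1.46] F [-0.8  0.4  0. ] w 0.0383 t 16.65
```

View pics/end_side.png

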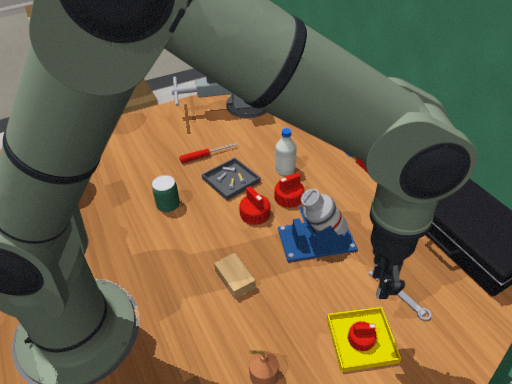

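View pics/end_top.png

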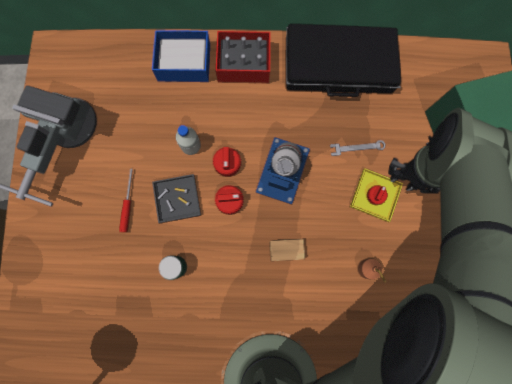

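The cap stands upright in the middle of the tray (side 362,336; top 377,195), its flat top is 34 mm above the bench as it should be, and the bystanders have not moved. The arm is clear of everything.

```bash
python3 - <<'E'
from workcell import bot
print(bot.job_done())
E
```

```text
the job is handed in; nothing more can be done
None
```

The canister is open, and its red cap is standing upright in the yellow tray, near the centre and released. I handed the job in at about 16.7 s of the 45 s allowed.

- **Opening:** I pressed the cap in about 9.7 mm (13.8 N) and turned it 71° anticlockwise. The sideways force rose there, which I took as the stop. I then eased off and drew it straight along the axis.
- **Placing:** the cap touched the tray floor with about 5.6 N, then 14 N on one further nudge before I let go.
- **Last checks:** the cap's flat top was about 34 mm above the bench, as expected for standing flat in the tray. Its bar was upright and the wrist force was near zero. The gripper was about 160 mm above where it let go. In both pictures the other things looked unmoved, judged by eye only.
- **Disagreements:** the two cameras differed by up to about 5 mm on the cap's position, so I averaged them. The floor contact came about 2 mm higher than calculated.
- **Close to a limit:** joint 6 ran close to its lower limit (0.164 against 0.16 rad) during the press.

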